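Clear the locating pins on a welding fixture

ROBOT

A 6-joint arm with a two-finger parallel gripper is mounted at the origin on the work surface. World frame = base frame: x ahead of the robot, y to its left, z up, the work surface at z = 0. Lengths are in m, angles in rad, forces in N, time in s.
With the tool pointing down it reaches from about 0.35 to 0.775 m from the base axis. Payload 5.5 kg.
Tool frame: the origin (TCP) lies at the very end of the fingers, on their centre line; the grasp point (between the pads) lies 19 mm behind it (grip_point_offset is the distance from the TCP to the grasp point, in m); z points along the fingers, y is the direction in which the jaws open and shut (so a half turn about z gives the same grasp; the last joint's range is limited). The gripper opens to 85 mm and grips with 20 to 120 N. Pads are 22 mm wide; open, the fingers measure 114 mm over their backs; the gripper's body (76 mm by 85 mm) begins 54 mm behind the grasp point. The pads swing forward as they close: fully open they stand 13 mm farther back than shut.
Start: joints at [-1.258, 0.313, 0.046, 1.304, 0, 1.431], TCP at [0.252, -0.517, 0.231] pointing down, gripper open.
Joint ranges: [-2.76, 2.76], [-0.86, 1.69], [-1.03, 1.26], [-2.2, 2.34], [-1.47, 1.5], [-3.14, 3.14]. Speed limits (rad/s): [2.57, 2.57, 3.14, 3.14, 3.14, 3.14].

INTERFACE

Orientations are given as a unit quaternion [w, x, y, z].
In Python, from workcell import * gives the robot as it stands.
- The arm moves only by the shell command python3 -m crank 'ROWS' [OPENING] [FORCE]. ROWS is a JSON object of lists of equal length, an entry for each row: "travel": the shift along the tool's x, y, z in units of 40 mm (1.0 is 40 mm), a list of three; "turn": the turn about the tool's z in rad. In form: {"travel": [[x, y, z], ...], "turn": [turn, ...]}. A call has 1 to 5 rows; each row is the pose to reach, as a shift and turn from the pose commanded when the call began, along the tool's axes at that moment; what a row does not reach only later rows make up. A row lasts 1/12 s, in which the tool goes at most 41.7 mm and 7.16 degrees, less where a joint would pass 70% of its speed; a pose out of reach is approached as far as the arm can. A call with a gripper value outside its range is refused whole. OPENING is the finger opening in mm, from 0 to 85.4, set as the call begins (- or left out, the last holds). The fingers move at their own pace and stop on an object; FORCE is the grip in N (left out, the last holds). Time passes only in rows, so rows that repeat a pose let the fingers close. It gives the time, the measured TCP pose, the force and the opening at its end, in the units of the state.
- get_state(): the state, without advancing time (a new reading comes with each control period).
- read_camera(name): name is "scene" or "top"; returns a dict with "image" (480x640x3 uint8, red, green, blue), "K" (3x3 intrinsics, pixels), "R" (3x3) and "t" (3): a world point X has camera coordinates R X + t. Camera axes: x right, y down, z forward; pixel columns grow to the right and rows downward; lengths in m; the calibration is good to about 2 mm. A picture is of the moment at which its call begins. There is no depth.
- hand_in(): hands the job in, once; it reports no verdict.
The state is a dict: "clock": time; "joint_pos": joint angles; "qvel": joint speeds; "tau": joint torques, N m; "tcp_pos": TCP position; "orientation": TCP orientation; "wrist_force": force on the tool from outside, world axes, zero at the start; "ft_torque": the same for the moment, N m; "finger_gap": finger opening in m.
Only numpy, scipy, OpenCV 4.12 (cv2) and the standard library are available. Lean on these libraries where they do the work, as an engineer would, in place of code of your own. Each camera call takes 0.05 s, during which the arm holds its last target. There are 200 camera calls.

TASK

The plate in the welding fixture is ready to be tacked, so clear the pop-up locating pins out of the torch's way: with a light fingertip tap on its cap, push down the red pin first, then the yellow, then the blue, each well past half way into its collar, where it stays by itself. Tap gently (no pin may feel more than 25 N), pull none of them up, leave the green pin standing, and do not lift or shift the plate or anything else lying on the fixture and the bench.

Things in the scene. Friction and masses are not known exactly. Their poses are not given: they have to be found in the camera images.
- fixture: The fixed welding fixture: steel plate 250 mm (its x) by 450 mm (its y), top face 40 mm above the bench, with two white rails along its two long edges. Origin: centre of its underside, on the bench. It may be turned up to 0.35 rad.
- red_station: The fixed dark steel collar (46 mm diameter, 12 mm high) on the fixture that carries the red pin. Origin: centre of its underside, 40 mm above the bench. The four collars stand near the corners of the fixture, two on each rail, at least 145 mm apart centre to centre; which colour stands at which corner changes. Damaged if it or its pin is pushed harder than 25 N.
- red_top (a point): Centre of the flat top of the red pin's round plastic cap (34 mm diameter, 12 mm thick); moves with the pin, 82 mm above the bench less the pin's joint value. The cap rides on the pin on a spring of about 2 N/mm with 6 mm of give, so while it is pushed it sits about 2 to 3 mm lower than that, and up to 6 mm lower once the pin is on its stop; it springs back when let go.
- red_pin (a joint): How far the red locating pin has been pushed straight down, in m: 0 = standing up, 0.020 = hard lower stop (cap top then 10 mm above the collar), 0.010 = half way. Starts at 0 to 0.003. The pin itself has no return spring: it slides against about 4 N of friction (more when pushed fast: 15 N s/m) and stays where it is left; it can also be drawn up to -0.008.
- yellow_station: The fixed dark steel collar (46 mm diameter, 12 mm high) on the fixture that carries the yellow pin. Origin: centre of its underside, 40 mm above the bench. The four collars stand near the corners of the fixture, two on each rail, at least 145 mm apart centre to centre; which colour stands at which corner changes. Damaged if it or its pin is pushed harder than 25 N.
- yellow_top (a point): Centre of the flat top of the yellow pin's round plastic cap (34 mm diameter, 12 mm thick); moves with the pin, 82 mm above the bench less the pin's joint value. The cap rides on the pin on a spring of about 2 N/mm with 6 mm of give, so while it is pushed it sits about 2 to 3 mm lower than that, and up to 6 mm lower once the pin is on its stop; it springs back when let go.
- yellow_pin (a joint): How far the yellow locating pin has been pushed straight down, in m: 0 = standing up, 0.020 = hard lower stop (cap top then 10 mm above the collar), 0.010 = half way. Starts at 0 to 0.003. The pin itself has no return spring: it slides against about 4 N of friction (more when pushed fast: 15 N s/m) and stays where it is left; it can also be drawn up to -0.008.
- blue_station: The fixed dark steel collar (46 mm diameter, 12 mm high) on the fixture that carries the blue pin. Origin: centre of its underside, 40 mm above the bench. The four collars stand near the corners of the fixture, two on each rail, at least 145 mm apart centre to centre; which colour stands at which corner changes. Damaged if it or its pin is pushed harder than 25 N.
- blue_top (a point): Centre of the flat top of the blue pin's round plastic cap (34 mm diameter, 12 mm thick); moves with the pin, 82 mm above the bench less the pin's joint value. The cap rides on the pin on a spring of about 2 N/mm with 6 mm of give, so while it is pushed it sits about 2 to 3 mm lower than that, and up to 6 mm lower once the pin is on its stop; it springs back when let go.
- blue_pin (a joint): How far the blue locating pin has been pushed straight down, in m: 0 = standing up, 0.020 = hard lower stop (cap top then 10 mm above the collar), 0.010 = half way. Starts at 0 to 0.003. The pin itself has no return spring: it slides against about 4 N of friction (more when pushed fast: 15 N s/m) and stays where it is left; it can also be drawn up to -0.008.
- green_station: The fixed dark steel collar (46 mm diameter, 12 mm high) on the fixture that carries the green pin. Origin: centre of its underside, 40 mm above the bench. The four collars stand near the corners of the fixture, two on each rail, at least 145 mm apart centre to centre; which colour stands at which corner changes. Damaged if it or its pin is pushed harder than 25 N.
- green_top (a point): Centre of the flat top of the green pin's round plastic cap (34 mm diameter, 12 mm thick); moves with the pin, 82 mm above the bench less the pin's joint value. The cap rides on the pin on a spring of about 2 N/mm with 6 mm of give, so while it is pushed it sits about 2 to 3 mm lower than that, and up to 6 mm lower once the pin is on its stop; it springs back when let go.
- green_pin (a joint): How far the green locating pin has been pushed straight down, in m: 0 = standing up, 0.020 = hard lower stop (cap top then 10 mm above the collar), 0.010 = half way. Starts at 0 to 0.003. The pin itself has no return spring: it slides against about 4 N of friction (more when pushed fast: 15 N s/m) and stays where it is left; it can also be drawn up to -0.008.
- workpiece: Loose aluminium-coloured plate 85 x 180 x 6 mm, 0.7 kg, lying on the fixture between the pins, long side along the rails. Origin: centre of its underside, 40 mm above the bench. Not to be disturbed.
- magnet: Loose orange triangular corner magnet, about 80 mm across and 14 mm thick, lying on the workpiece; its top 60 mm above the bench. Origin: inside it, on its underside. Not to be disturbed.
- spool: Small black spool of copper-coloured wire, 50 mm diameter, 24 mm high, standing on one end of the fixture (top 64 mm above the bench). Origin: centre of its underside. Not to be disturbed.
- nozzle: Brass torch nozzle, 26 mm diameter, 26 mm high, standing on the other end of the fixture (top 66 mm above the bench). Origin: centre of its underside. Not to be disturbed.
- hammer: Hammer 260 mm long lying on the bench to the robot's left of the fixture. Not to be disturbed.
- wrench: Wrench 200 mm long lying on the bench to the robot's right of the fixture. Not to be disturbed.

How it is judged:
By the outcome, as a careful person would: the job done as asked, in the order asked, and still so for the second after the job is handed in, with the robot touching nothing.
It also fails if it takes over 42 s, if anything falls off the work surface, if the arm or the gripper's body presses on something with over 40 N, if the wrist force passes 120 N, or if a joint passes its speed limit or range.

## Working session

There is one attempt and no reset: what is moved stays moved. The work goes in short steps, Python scripts to look and compute and a shell command to move; the robot and the scene stay as the last step left them, time stands still between calls to the robot, and variables do not carry over. Pictures are saved under pics/ and viewed, about 8 in all and at most 12, crops included, and the job is handed in when it is done.

```bash
mkdir -p pics
python3 - <<'E'
from workcell import *
import cv2
for n in("top","scene"):
    c=read_camera(n);cv2.imwrite(f"pics/{n}0.png",c["image"][:,:,::-1]);print(n,c["K"].tolist(),c["R"].round(4).tolist(),c["t"].round(4).tolist())
print(get_state())
E
```

```text
top [[470.7039774606485, 0.0, 320.9717156662186], [0.0, 470.7039774606485, 241.10432351423484], [0.0, 0.0, 1.0]] [[-0.0291, -0.9995, 0.0089], [-0.9937, 0.0279, -0.109], [0.1087, -0.012, -0.994]] [0.0066, 0.5924, 1.0827]
scene [[516.1015967421027, 0.0, 328.83826279555285], [0.0, 516.1015967421027, 241.8806182794463], [0.0, 0.0, 1.0]] [[-0.603, 0.7976, 0.0107], [0.5741, 0.4433, -0.6884], [-0.5539, -0.409, -0.7252]] [0.3559, -0.2874, 1.5438]
{'clock': 0.1, 'joint_pos': array([-1.25758936e+00,  3.13961308e-01,  4.50993795e-02,  1.30359718e+00,
        1.49843939e-05,  1.43119500e+00]), 'qvel': array([ 1.42506089e-03, -2.57729418e-03,  3.56468921e-03, -5.68331046e-04,
       -3.51298261e-04,  4.41651118e-05]), 'tau': array([ 1.61166361e-03, -4.81728637e+01,  2.99242616e+01,  1.28235959e-02,
       -5.63529818e-05, -7.95766312e-06]), 'tcp_pos': array([ 0.25141295, -0.51662296,  0.23048033]), 'orientation': array([-8.28910385e-04,  9.74479536e-01,  2.24474815e-01, -6.46125087e-05]), 'wrist_force': array([ 0.17078865,  0.6688722 , -0.39998193]), 'ft_torque': array([-0.00846773,  0.0318784 ,  0.03938914]), 'finger_gap': 0.08569489087563398}
```

View pics/top0.png

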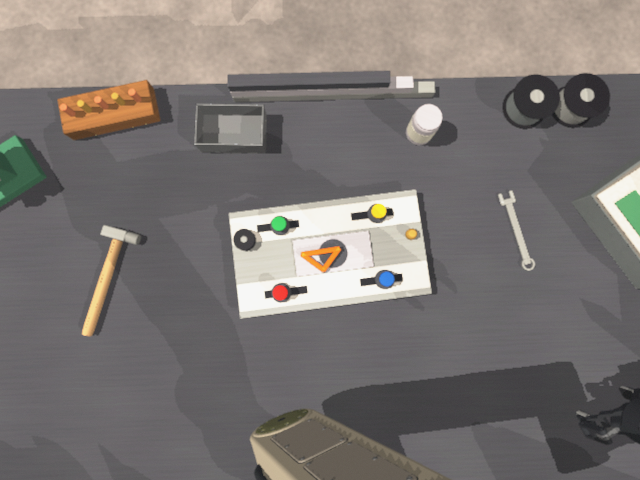

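View pics/scene0.png

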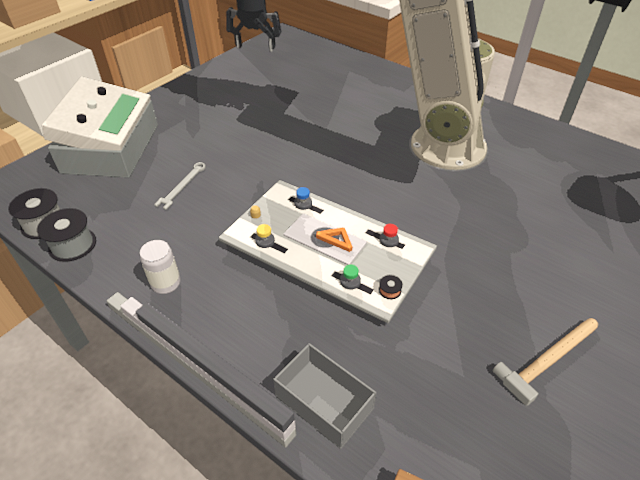

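Top view: red (281,293), yellow (378,211), blue (386,280), green (279,224). Scene view: red (390,231), yellow (264,232), blue (303,193), green (350,272).

```bash
cat > h.py <<'E'
from workcell import *
import cv2, numpy as np
from scipy.spatial.transform import Rotation as Ro
HUE={"red":(174,6),"yellow":(22,33),"blue":(100,118),"green":(60,85)}
TOP={"red":(281,293),"yellow":(378,211),"blue":(386,280),"green":(279,224)}
SC={"red":(390,233),"yellow":(264,233),"blue":(303,195),"green":(350,273)}
def cap(c,name,near):
    h,s,v=cv2.split(cv2.cvtColor(c["image"],cv2.COLOR_RGB2HSV)); lo,hi=HUE[name]
    m=((h>=lo)|(h<=hi) if lo>hi else (h>=lo)&(h<=hi))&(s>130)&(v>70)
    n,l,st,ce=cv2.connectedComponentsWithStats(m.astype(np.uint8))
    i=1+min(range(n-1),key=lambda k:np.hypot(*(ce[k+1]-near))+(1e3 if st[k+1][4]<40 else 0))
    return ce[i],st[i]
def ray(c,p):
    d=c["R"].T@np.linalg.inv(c["K"])@[p[0],p[1],1]; return -c["R"].T@c["t"],d
def onto(c,p,z):
    o,d=ray(c,p); return o+d*(z-o[2])/d[2]
def tri(a,b):
    A=np.zeros((3,3));B=np.zeros(3)
    for o,d in(a,b):
        d=d/np.linalg.norm(d);P=np.eye(3)-np.outer(d,d);A+=P;B+=P@o
    return np.linalg.solve(A,B)
def rows(target):
    s=get_state();q=s["orientation"]
    return (Ro.from_quat(q[[1,2,3,0]]).inv().apply(np.array(target)-s["tcp_pos"])/0.04).round(3)
E
python3 - <<'E'
from h import *
t,s=read_camera("top"),read_camera("scene")
for n in TOP:
    a,sa=cap(t,n,TOP[n]);b,sb=cap(s,n,SC[n])
    print(n,sa.tolist(),a.round(1),sb.tolist(),b.round(1),"top78",onto(t,a,.079).round(4),"sc",onto(s,b,.077).round(4),"tri",tri(ray(t,a),ray(s,b)).round(4))
print(rows([.45,0,.16]))
E
```

```text
red [272, 285, 16, 16, 193] [279.8 292.4] [383, 224, 15, 13, 153] [390.1 230. ] top78 [0.4744 0.0858 0.079 ] sc [0.4761 0.0895 0.077 ] tri [0.4738 0.0871 0.0738]
yellow [371, 204, 15, 14, 166] [378.3 210.7] [257, 225, 14, 12, 128] [263.8 230.6] top78 [ 0.6537 -0.1429  0.079 ] sc [ 0.655  -0.1388  0.077 ] tri [ 0.6536 -0.1424  0.0741]
blue [379, 272, 16, 15, 182] [386.5 278.5] [297, 187, 12, 12, 120] [302.5 192.9] top78 [ 0.4984 -0.155   0.079 ] sc [ 0.4993 -0.1513  0.077 ] tri [ 0.4977 -0.1545  0.0745]
green [272, 217, 14, 14, 163] [278.7 223.5] [344, 265, 14, 14, 84] [350.9 272.4] top78 [0.6303 0.0853 0.079 ] sc [0.6352 0.0917 0.077 ] tri [0.6309 0.0873 0.0699]
[10.116 -9.444  1.78 ]
```

```bash
python3 -c "
from h import *
print(rows([.4748,.087,.13]))"
python3 -m crank '{"travel": [[1,-0.9,0],[2,-1.8,0],[3,-2.6,0],[4,-3.5,0],[4.4,-3.9,0]], "turn": [0,0,0,0,0]}' 0 20
```

```text
[ 11.625 -11.128   2.532]
clock: 0.62
tcp_pos: [0.3319, -0.3231, 0.2311]
orientation: [-0.0, 0.975, 0.224, 0.0]
wrist_force: [1.1, -0.2, -0.4]
finger_gap: 0.0256
```

```bash
python3 -m crank '{"travel": [[0.8,-0.7,0],[1.5,-1.3,0],[2.2,-2,0],[3,-2.7,0],[3.6,-3.2,0]], "turn": [0,0,0,0,0]}'; python3 -c "
from h import *
print(rows([.4748,.087,.13]))"
```

```text
clock: 1.03
tcp_pos: [0.4052, -0.144, 0.2314]
orientation: [-0.0, 0.974, 0.225, 0.0]
wrist_force: [0.7, -0.1, 0.5]
finger_gap: 0.0002
[ 4.093 -4.428  2.538]
```

```bash
python3 -m crank '{"travel": [[0.7,-0.7,0],[1.3,-1.4,0],[2,-2.1,0],[2.6,-2.8,0.3],[3.2,-3.4,0.8]], "turn": [0,0,0,0,0]}'; python3 -m crank '{"travel": [[0.4,-0.4,0.5],[0.7,-0.7,1],[0.9,-1,1.5],[0.9,-1,1.7],[0.9,-1,1.7]], "turn": [0,0,0,0,0]}'
python3 - <<'E'
from h import *
print(rows([.4748,.087,.10]),get_state()["tcp_pos"])
c=read_camera("scene");i=c["image"][120:320,240:480]
cv2.imwrite("pics/s1.png",cv2.resize(i,None,fx=3,fy=3)[:,:,::-1])
E
```

```text
clock: 1.45
tcp_pos: [0.4622, 0.0337, 0.2009]
orientation: [0.001, 0.974, 0.225, 0.002]
wrist_force: [0.8, -0.2, -0.3]
finger_gap: 0.0001
clock: 1.87
tcp_pos: [0.4737, 0.0837, 0.1291]
orientation: [-0.0, 0.974, 0.225, -0.002]
wrist_force: [-1.0, -0.6, 0.1]
finger_gap: -0.0002
[ 0.064 -0.06   0.727] [0.47368991 0.08374438 0.12909109]
```

View pics/s1.png

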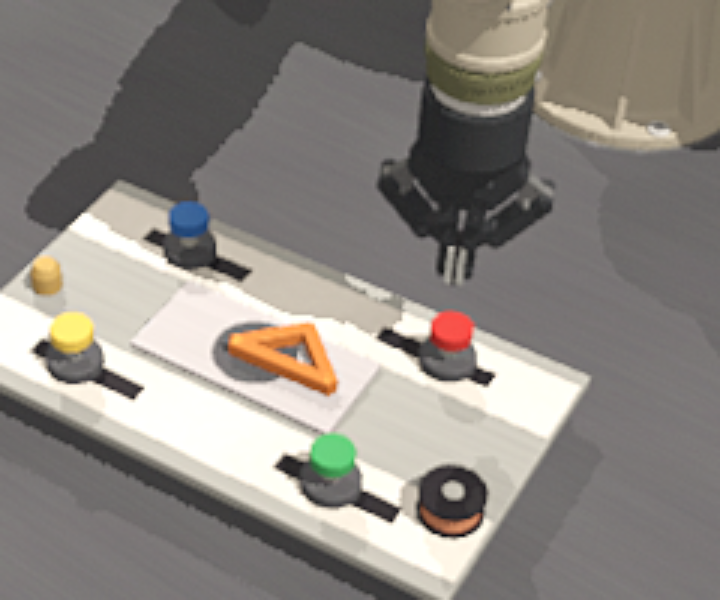

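Closed fingertips stand above the red cap (crop (455,330)), centred on it. Descend.

```bash
python3 -m crank '{"travel": [[0.05,-0.05,0.3],[0.06,-0.06,0.6],[0.06,-0.06,0.9],[0.06,-0.06,1],[0.06,-0.06,1]], "turn": [0,0,0,0,0]}'; python3 -m crank '{"travel": [[0,0,0.08],[0,0,0.16],[0,0,0.22],[0,0,0.28],[0,0,0.28]], "turn": [0,0,0,0,0]}'; python3 -c "
from h import *
print(rows([.4748,.087,.0625]),get_state()['tcp_pos'])"
```

```text
clock: 2.33
tcp_pos: [0.4766, 0.0856, 0.0915]
orientation: [0.0, 0.975, 0.224, -0.0]
wrist_force: [0.3, -0.1, 0.9]
finger_gap: -0.0002
clock: 2.75
tcp_pos: [0.4771, 0.0864, 0.0801]
orientation: [0.0, 0.974, 0.224, 0.0]
wrist_force: [0.4, -0.7, 2.1]
finger_gap: 0.0001
[-0.046 -0.039  0.44 ] [0.47710574 0.08639894 0.08011192]
```

```bash
python3 -m crank '{"travel": [[0,0,0.1],[0,0,0.2],[0,0,0.3],[0,0,0.4],[0,0,0.42]], "turn": [0,0,0,0,0]}'; python3 -m crank '{"travel": [[0,0,0.03],[0,0,0.03]], "turn": [0,0]}'
```

```text
clock: 3.17
tcp_pos: [0.4771, 0.0865, 0.0628]
orientation: [0.0, 0.974, 0.224, 0.0]
wrist_force: [0.2, -1.0, 3.5]
finger_gap: 0.0
clock: 3.33
tcp_pos: [0.4771, 0.0864, 0.0619]
orientation: [0.0, 0.974, 0.224, 0.0]
wrist_force: [1.6, -1.1, 3.0]
finger_gap: -0.0002
```

```bash
python3 -m crank '{"travel": [[0,0,-0.3],[0,0,-1],[0,0,-1.8],[0.1,0.7,-2],[0.3,1.5,-2]], "turn": [0,0,0,0,0]}'; python3 -m crank '{"travel": [[0.2,0.9,0],[0.4,1.8,0],[0.6,2.7,0],[0.8,3.6,0],[1,4.5,0]], "turn": [0,0,0,0,0]}';  python3 -m crank '{"travel": [[0.2,0.9,0],[0.2,1,0],[0.2,1,0]], "turn": [0,0,0]}'
python3 - <<'E'
from h import *
print(rows([.654,-.141,.09]),get_state()["tcp_pos"])
c=read_camera("scene");i=c["image"][120:320,240:480]
cv2.imwrite("pics/s2.png",cv2.resize(i,None,fx=3,fy=3)[:,:,::-1])
a,st=cap(c,"red",SC["red"]);print(a,st)
E
```

```text
clock: 3.75
tcp_pos: [0.5141, 0.0387, 0.1449]
orientation: [0.0, 0.974, 0.226, 0.002]
wrist_force: [0.6, 0.5, -0.7]
finger_gap: 0.0002
clock: 4.17
tcp_pos: [0.6286, -0.1076, 0.1413]
orientation: [-0.001, 0.974, 0.224, -0.001]
wrist_force: [-0.2, 0.7, 0.1]
finger_gap: -0.0002
clock: 4.42
tcp_pos: [0.6533, -0.1409, 0.1402]
orientation: [-0.001, 0.975, 0.223, -0.001]
wrist_force: [-0.3, 0.3, -0.2]
finger_gap: -0.0
[0.016 0.012 1.254] [ 0.6533139  -0.1408974   0.14017242]
[389.33103448 235.48965517] [382 230  15  12 145]
```

View pics/s2.png

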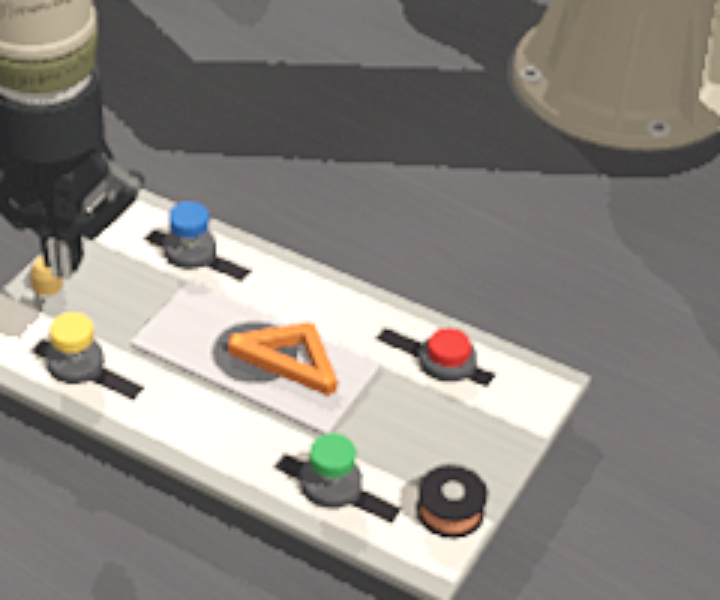

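Red is now low in its collar (crop (450,350)); the other pins and loose parts are unchanged. The tip is above yellow (72,325).

```bash
python3 -m crank '{"travel": [[0,0,0.4],[0,0,0.8],[0,0,1.1],[0,0,1.2],[0,0,1.2]], "turn": [0,0,0,0,0]}'; python3 -m crank '{"travel": [[0,0,0.1],[0,0,0.2],[0,0,0.3],[0,0,0.35],[0,0,0.35]], "turn": [0,0,0,0,0]}'; python3 -c "
from h import *
print(rows([.654,-.141,.062]),get_state()['tcp_pos'])"
```

```text
clock: 4.88
tcp_pos: [0.6512, -0.1371, 0.0928]
orientation: [-0.001, 0.974, 0.225, -0.002]
wrist_force: [0.6, -0.0, -0.2]
finger_gap: 0.0
clock: 5.3
tcp_pos: [0.6535, -0.139, 0.0803]
orientation: [0.0, 0.974, 0.225, 0.0]
wrist_force: [-0.4, -0.0, 2.1]
finger_gap: -0.0003
[-0.011  0.052  0.458] [ 0.65348549 -0.13895033  0.08032413]
```

```bash
python3 -m crank '{"travel": [[0,0,0.1],[0,0,0.2],[0,0,0.3],[0,0,0.4],[0,0,0.45]], "turn": [0,0,0,0,0]}'; python3 -m crank '{"travel": [[0,0,0.01],[0,0,0.01]], "turn": [0,0]}'; python3 -c "
from h import *
print(rows([.4985,-.1535,.14]))"
```

```text
clock: 5.72
tcp_pos: [0.6535, -0.139, 0.0616]
orientation: [0.0, 0.974, 0.224, 0.0]
wrist_force: [1.0, 1.7, 3.4]
finger_gap: -0.0001
clock: 5.88
tcp_pos: [0.6534, -0.139, 0.0615]
orientation: [0.0, 0.974, 0.224, 0.0]
wrist_force: [1.3, 1.3, 2.8]
finger_gap: -0.0001
[-3.641 -1.369 -1.965]
```

```bash
python3 -m crank '{"travel": [[0,0,-0.3],[0,0,-1],[0,0,-1.8],[-0.7,-0.2,-2],[-1.5,-0.5,-2]], "turn": [0,0,0,0,0]}'; python3 -m crank '{"travel": [[-0.8,-0.3,0],[-1.6,-0.6,0],[-2.1,-0.8,0],[-2.1,-0.8,0],[-2.1,-0.8,0]], "turn": [0,0,0,0,0]}'
python3 - <<'E'
from h import *
print(rows([.4985,-.1535,.09]),get_state()["tcp_pos"])
c=read_camera("scene");i=c["image"][120:320,240:480]
cv2.imwrite("pics/s3.png",cv2.resize(i,None,fx=3,fy=3)[:,:,::-1])
E
```

```text
clock: 6.3
tcp_pos: [0.5936, -0.1488, 0.1457]
orientation: [0.003, 0.974, 0.225, 0.003]
wrist_force: [-0.5, -0.5, -0.6]
finger_gap: -0.0001
clock: 6.72
tcp_pos: [0.4999, -0.1556, 0.1425]
orientation: [0.0, 0.975, 0.224, -0.0]
wrist_force: [0.2, 0.5, 0.7]
finger_gap: 0.0003
[-0.008 -0.063  1.313] [ 0.49989042 -0.1555853   0.14252201]
```

View pics/s3.png

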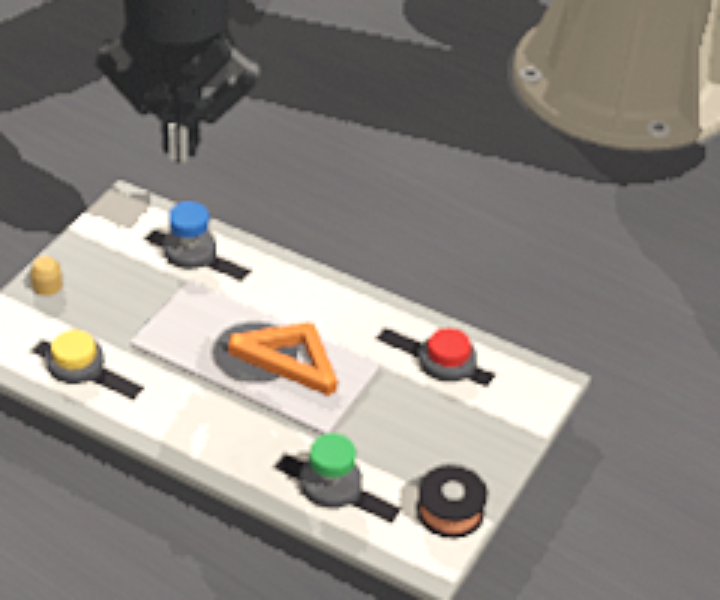

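Yellow (75,350) and red (450,350) are both down, and the tip is above blue (190,215).

```bash
python3 -m crank '{"travel": [[0,-0.03,0.4],[0,-0.06,0.8],[0,-0.06,1.1],[0,-0.06,1.25],[0,-0.06,1.25]], "turn": [0,0,0,0,0]}'; python3 -m crank '{"travel": [[0,0,0.1],[0,0,0.2],[0,0,0.3],[0,0,0.35],[0,0,0.35]], "turn": [0,0,0,0,0]}'; python3 -c "
from h import *
print(rows([.4985,-.1535,.062]),get_state()['tcp_pos'])"
```

```text
clock: 7.18
tcp_pos: [0.4999, -0.1528, 0.0903]
orientation: [-0.001, 0.974, 0.225, -0.001]
wrist_force: [0.4, -0.2, 0.1]
finger_gap: 0.0002
clock: 7.6
tcp_pos: [0.5008, -0.1535, 0.0781]
orientation: [0.001, 0.974, 0.224, 0.001]
wrist_force: [1.6, -0.9, 2.8]
finger_gap: 0.0001
[-0.053 -0.026  0.403] [ 0.50082122 -0.15348487  0.07811584]
```

```bash
python3 -m crank '{"travel": [[0,0,0.1],[0,0,0.2],[0,0,0.3],[0,0,0.38],[0,0,0.41]], "turn": [0,0,0,0,0]}'; python3 -m crank '{"travel": [[0,0,0],[0,0,0]], "turn": [0,0]}'; python3 -m crank '{"travel": [[0,0,-0.3],[0,0,-1],[0,0,-1.9],[0,0,-2.7],[-0.5,0.5,-3]], "turn": [0,0,0,0,0]}'; python3 -m crank '{"travel": [[-0.5,0.7,0],[-1,1.4,0],[-1.5,2,0],[-1.5,2,0],[-1.5,2,0]], "turn": [0,0,0,0,0]}'
python3 - <<'E'
from h import *
print(get_state()["tcp_pos"])
c=read_camera("scene");t=read_camera("top")
for n in TOP:
    (a,_),(b,_)=cap(c,n,SC[n]),cap(t,n,TOP[n]);print(n,a.round(1),b.round(1),tri(ray(t,b),ray(c,a)).round(4))
f=lambda i:cv2.resize(i,None,fx=2,fy=2)
cv2.imwrite("pics/s4.png",np.vstack([f(c["image"][160:330,210:450]),f(t["image"][180:330,205:445])])[:,:,::-1])
E
```

```text
clock: 8.02
tcp_pos: [0.5003, -0.1533, 0.061]
orientation: [0.0, 0.974, 0.224, 0.0]
wrist_force: [3.0, -0.7, 3.6]
finger_gap: 0.0
clock: 8.18
tcp_pos: [0.4998, -0.1532, 0.0612]
orientation: [0.0, 0.974, 0.224, -0.0]
wrist_force: [2.5, 0.2, 2.5]
finger_gap: -0.0
clock: 8.6
tcp_pos: [0.4917, -0.1774, 0.185]
orientation: [0.0, 0.974, 0.227, 0.001]
wrist_force: [1.5, -0.8, -0.0]
finger_gap: -0.0
clock: 9.02
tcp_pos: [0.4701, -0.2787, 0.1801]
orientation: [-0.001, 0.975, 0.223, -0.001]
wrist_force: [-0.4, -1.0, -0.1]
finger_gap: -0.0002
[ 0.47006735 -0.27865898  0.18014867]
red [389.3 235.5] [280.3 292.2] [0.4742 0.0872 0.0559]
yellow [264.3 236.2] [377.4 211.9] [ 0.6538 -0.1426  0.0554]
blue [302.7 199. ] [385.1 278.9] [ 0.4976 -0.1543  0.0545]
green [350.8 272.5] [278.6 223.4] [0.6311 0.0873 0.0698]
```

View pics/s4.png

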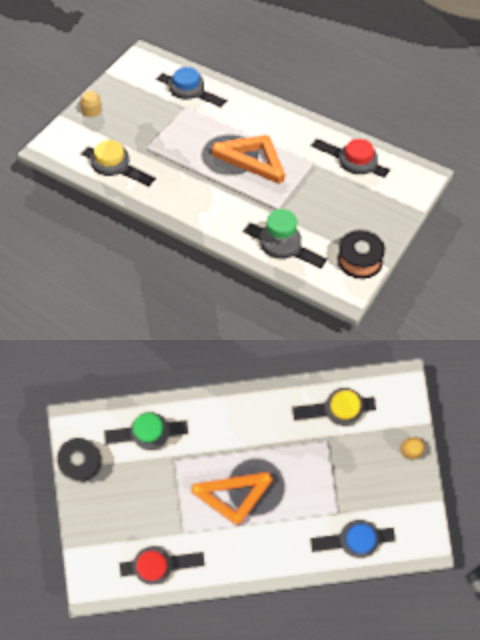

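The picture shows red, yellow and blue low in their collars and green standing. The caps dropped 18, 19 and 20 mm, and nothing else has moved.

```bash
python3 -c "
from workcell import *
print(hand_in())"
```

```text
the job is handed in; nothing more can be done
None
```

I pushed the red, yellow and blue pins down in that order with the closed fingertips, backed the arm clear, and handed the job in at about 9 s.

- **Pins:** Triangulating each cap before and after showed red about 18 mm lower, yellow about 19 mm and blue about 20 mm, all well past half way. The fingertip heights put them slightly higher, at about 18–19 mm travel. Green did not move (within 0.2 mm).
- **Forces:** The wrist force during the taps read at most about 3.6 N vertically and 4.7 N in total. It was only read at the end of each move, so a brief peak in between would not have shown.
- **Surroundings:** In the last pictures the plate, magnet, spool and nozzle looked undisturbed, and the robot was touching nothing. I did not look at the hammer and wrench again, but the arm never went near them at low height.

No check failed. The only disagreement was in cap heights: triangulation gave values about 7–8 mm low in every reading, because the colour mask includes the side of the cap. I therefore used only the change in height.

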